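# Snap a bearing cover home with the seating tool

## Task

One of the two pump drives on the bench has a bearing cover that is only started between its spring clips and stands proud. Take the seating tool from its cork pad, set its flat foot squarely on that proud cover and press until the cover clicks fully home and lies level, like the one on the other drive; then stand the tool upright on the pad again and let go. Press the cover only with the tool, not with the gripper, and leave the other drive and the things round about alone.

Things in the scene. Friction and masses are not known exactly. Their poses are not given: they have to be found in the camera images.
- seating_tool: seating tool, 120 mm tall, standing upright: round flat aluminium foot 56 mm across and 12 mm thick, thin neck, then a square wooden handle 30 x 30 mm from 37 to 120 mm height. Origin: centre of the foot's underside; z up along the handle; x and y are square to the handle's flat sides. About 0.25 kg. Grip the handle across two opposite flats, about 92 mm above the foot.
- pad: round cork pad, 100 mm across, 6 mm thick, fixed to the bench, on which the tool stands; origin at the centre of its underside
- drive_1: pump drive whose cover stands proud, upright and fixed: flange 110 mm across, barrel with a flat top (the seat) 46 mm above the bench, four white spring clips round it on its +x, +y, -x, -y sides, tops at 66 mm. The rounded clip noses, 55 to 64 mm above the bench, leave a 71 mm circle and snap over the edge of the cover. Origin: centre of the underside, z up
- cover_1: the proud cover: plain grey disc 76 mm across, 12 mm thick, flat on top (70 mm across), tapered below; loose, resting on the clip noses of drive_1. Origin: centre of its underside, z up; at the start about 12 mm above the seat, when home on it (46 mm above the bench, top at 58). Needs 9 to 14 N at the middle; off centre it tips. A centred tool foot has 7 mm to the clip noses all round.
- drive_2: the other pump drive, same build, whose cover is already home; origin as for drive_1
- cover_2: the cover already home in drive_2, same shape as cover_1; origin at the centre of its underside
- bottle: glass bottle with a blue screw cap, 67 mm across, 156 mm tall, standing behind the drives; origin at the centre of its underside; bystander
- vial: small plastic bottle with a white cap, 37 mm across, 85 mm tall, standing at the right; origin at the centre of its underside; bystander
- marker_pen: felt marker 136 mm long, 13 mm thick, lying at the left; origin under its middle; bystander
Things that resemble listed ones, but are neither listed nor needed, are in the scene too. Several things have the shape of the pad; the one meant has the colours described above. What is shaped like the seating_tool but red is not meant.

How it is judged:
By the outcome, as a careful person would: the job done as asked, in the order asked, and still so for the second after the job is handed in, with the robot touching nothing.
It also fails if it takes over 45 s, if anything falls off the work surface, if the arm or the gripper's body presses on something with over 40 N, if the wrist force passes 120 N, or if a joint passes its speed limit or range.

## Robot

A 6-joint arm with a two-finger parallel gripper is mounted at the origin on a cart in front of the work surface, level with it; the furniture and walls round the work are solid. World frame = base frame: x ahead of the robot, y to its left, z up, the work surface at z = 0. Lengths are in m, angles in rad, forces in N, time in s.
With the tool pointing down it reaches from about 0.3 to 0.85 m from the base axis. Payload 4.2 kg.
Tool frame: the origin (TCP) lies at the centre of the arm's flange, where the gripper is bolted on; the fingertips stand 191 mm ahead of it and the grasp point (between the pads) lies 172 mm ahead of it; z points along the fingers, y is the direction in which the jaws open and shut (so a half turn about z gives the same grasp; the last joint's range is limited). The gripper opens to 91 mm and grips with 3 to 60 N. Pads are 32 mm wide; open, the fingers measure 118 mm over their backs; the gripper's body (76 mm by 178 mm) begins 60 mm behind the grasp point.
Start: joints at [1.206, 0.32, 1.565, -0, 1.257, -0.02], TCP at [0.194, 0.541, 0.405] pointing down, gripper open.
Joint ranges: [-3.11, 3.11], [-0.84, 2.01], [0.21, 2.61], [-1.34, 4.49], [0.05, 2.63], [-2.56, 2.56]. Speed limits (rad/s): [2.57, 2.57, 3.14, 3.14, 3.14, 3.14].

## Interface

Orientations are given as [roll, pitch, yaw] about the fixed x, y, z axes, in that order (R = Rz(yaw) Ry(pitch) Rx(roll)).
In Python, from rig import robot, viewer, ticket, spotter gives the robot as it stands. Calls block until the motion is done:
- robot.move_pose(position, orientation): joint-space move of the TCP to a pose.
- robot.servo_line(position, ori=None, v=0.15, max_force=None): straight line of the TCP; ori=None keeps the orientation; v is the mean speed in m/s. With max_force (N) it stops when the force on the tool has changed by that much, and returns True; else False.
- robot.movej(angles): joint-space move.
- robot.command_gripper(opening): opening from 0.0 (shut) to 1.0 (fully open); the grip force is fixed at half the most; returns when the fingers have stopped.
- robot.pause(seconds).
- robot.inverse_kinematics(position, orientation): joint angles nearest the present ones, or None.
- robot.state(): the state.
- viewer.capture(name): name is "side" or "top" or "wrist"; returns a dict with "pixels" (384x512x3 uint8, red, green, blue), "fx", "fy", "cx", "cy" (pixels), "D" ([k1, k2, p1, p2, k3] as OpenCV has them; the pictures are not rectified), "R" (3x3) and "t" (3): a world point X has camera coordinates R X + t; the wrist camera has in their place "T_tool_cam" (4x4, takes a point from camera to tool coordinates, whose origin is the TCP and whose axes are the flange's). Camera axes: x right, y down, z forward; pixel columns grow to the right and rows downward; lengths in m; the calibration is good to about 2 mm. A picture is of the moment at which its call begins: read the wrist's pose just before it. There is no depth.
A pose or a line that the arm cannot do raises robot.Unreachable and nothing moves.
- ticket.close_job(): hands the job in, once; it reports no verdict.
Trained networks look in a picture, given as the dict that the camera call returned (one of the last four; its "shot" number tells which), for a name from the list of things; names that differ only in an ending like _2 or _b are one class to them, and where a whole thing is asked for, a point or a joint stands for the part that bears it (a point fixed in the world has none). Each returns a list of dicts, best first, with "confidence" (0 to 1); they miss things now and then, are a little off and sometimes report something else, mostly with a low value. They report only what shows in the picture. A call takes as long as a camera call. They do not tell look-alikes from the thing itself.
- spotter.search_frame(picture, target): "box" ([left, top, right, bottom] in pixels, round what is visible of it).
- spotter.outline_of(picture, target): "pixels" (384x512 bool, what is visible of it) and "box" ([left, top, right, bottom] in pixels, round what is visible of it).
- spotter.spot_point(picture, target): "uv" ([column, row] in pixels: a listed point, or the origin of a listed thing).
The state is a dict: "time": time; "joints": joint angles; "qvel": joint speeds; "tau": joint torques, N m; "eef_pos": TCP position; "orientation": TCP orientation; "ft_force": force on the tool from outside, world axes, zero at the start; "torque": the same for the moment, N m; "grip_width": opening from 0.0 (shut) to 1.0 (fully open).
Only numpy, scipy, OpenCV 4.12 (cv2) and the standard library are available. Lean on these libraries where they do the work, as an engineer would, in place of code of your own. Each camera call takes 0.05 s, during which the arm holds its last target.

## Working session

There is one attempt and no reset: what is moved stays moved. The work goes in short steps, each a Python script; the robot and the scene stay as the last script left them, time stands still between calls to the robot, and variables do not carry over. Pictures are saved under pics/ and viewed, and the job is handed in when it is done.

```bash
ls; mkdir -p pics; cat > h.py <<'E'
from rig import robot, viewer, ticket, spotter
import numpy as np, cv2
def save(p,n): cv2.imwrite('pics/%s.png'%n, p['pixels'][:,:,::-1])
def cam(p): return np.array([[p['fx'],0,p['cx']],[0,p['fy'],p['cy']],[0,0,1.]]), np.array(p['D'],float)
def ray(p,uv,z,RT=None):
    K,D=cam(p); R,t=(np.array(p['R']),np.array(p['t'])) if RT is None else RT
    n=cv2.undistortPoints(np.array([[uv]],float),K,D)[0,0]
    d=R.T@np.array([n[0],n[1],1]); c=-R.T@t
    return c+d*(z-c[2])/d[2]
def proj(p,X,RT=None):
    K,D=cam(p); R,t=(np.array(p['R']),np.array(p['t'])) if RT is None else RT
    return cv2.projectPoints(np.array(X,float).reshape(-1,1,3),cv2.Rodrigues(R)[0],t,K,D)[0][:,0]
E
python3 - <<'E'
from h import *
for n in ['side','top','wrist']:
    p=viewer.capture(n); save(p,n+'0')
    for k in ['seating_tool','pad','drive_1','cover_1','bottle','vial','marker_pen']:
        print(n,k,[(np.round(q['uv']).tolist(),round(q['confidence'],2)) for q in spotter.spot_point(p,k)])
    if n!='wrist': print(-np.array(p['R']).T@p['t'])
print(robot.state()['time'])
E
```

```text
pics
side seating_tool [([239.0, 242.0], 0.69), ([304.0, 230.0], 0.61), ([253.0, 292.0], 0.42)]
side pad [([271.0, 151.0], 0.92), ([303.0, 233.0], 0.66), ([310.0, 200.0], 0.58)]
side drive_1 [([251.0, 290.0], 0.87), ([256.0, 184.0], 0.73)]
side cover_1 [([247.0, 269.0], 0.78), ([258.0, 171.0], 0.55)]
side bottle [([304.0, 235.0], 0.61), ([210.0, 211.0], 0.59), ([303.0, 233.0], 0.59)]
side vial [([316.0, 179.0], 0.68)]
side marker_pen [([308.0, 330.0], 0.61)]
[0.46658418 0.65117838 0.53528895]
top seating_tool [([234.0, 228.0], 0.78), ([219.0, 184.0], 0.67)]
top pad [([233.0, 231.0], 0.87), ([278.0, 227.0], 0.85), ([351.0, 187.0], 0.81)]
top drive_1 [([169.0, 199.0], 0.81), ([296.0, 182.0], 0.74)]
top cover_1 [([299.0, 180.0], 0.83), ([162.0, 197.0], 0.75)]
top bottle [([243.0, 153.0], 0.61)]
top vial [([320.0, 238.0], 0.43)]
top marker_pen [([144.0, 241.0], 0.54)]
[ 0.46255103 -0.04060697  1.07356825]
wrist seating_tool []
wrist pad []
wrist drive_1 []
wrist cover_1 []
wrist bottle []
wrist vial []
wrist marker_pen []
1.2
```

View pics/side0.png

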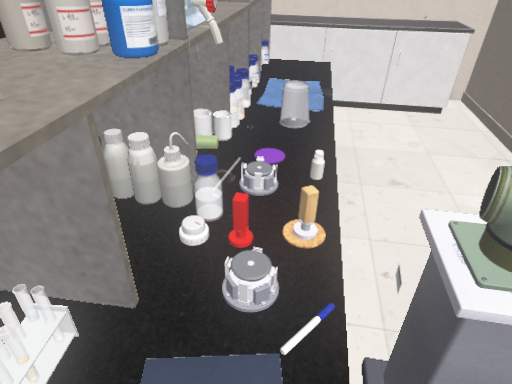

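View pics/top0.png

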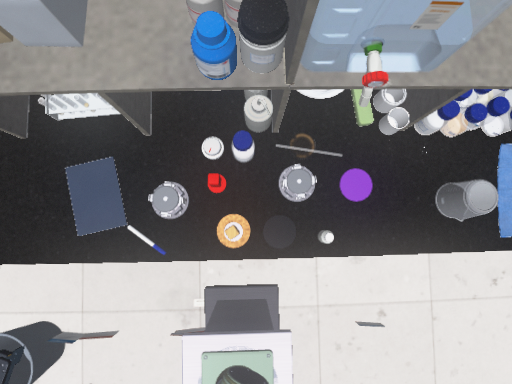

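```bash
python3 - <<'E'
import cv2
a=cv2.imread('pics/top0.png')[140:270,120:380]
cv2.imwrite('pics/topz.png',cv2.resize(a,None,fx=3,fy=3,interpolation=2))
a=cv2.imread('pics/side0.png')[120:340,190:350]
cv2.imwrite('pics/sidez.png',cv2.resize(a,None,fx=2.7,fy=2.7,interpolation=2))
E
```

```text
(no output)
```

View pics/topz.png

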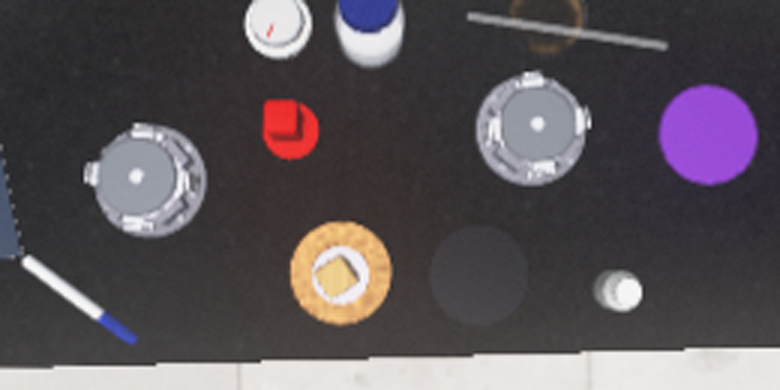

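View pics/sidez.png

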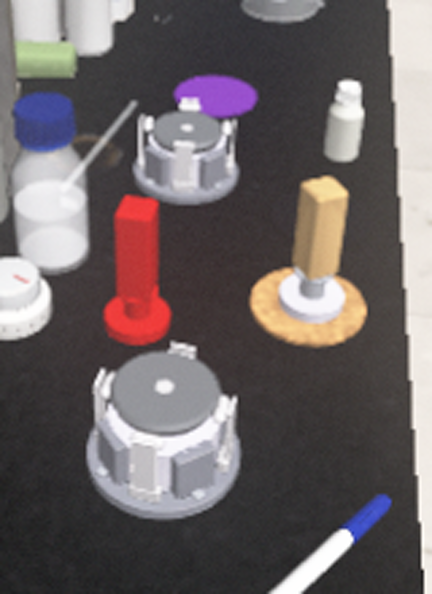

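```bash
python3 - <<'E'
from h import *
p=viewer.capture('top')
for n,uv,z in [('pad',(233,231),0.006),('dL',(169,199.5),0.005),('dR',(296.5,184),0.005),('red',(217,183),0.006),('vial',(325,237),.08),('bottle',(243,140),.15),('covL',(165.5,198.5),.07),('covR',(299,181),.058)]:
    print(n,ray(p,uv,z).round(4))
w=viewer.capture('wrist'); print(np.round(w['T_tool_cam'],3),w['fx'],w['D'])
E
```

```text
pad [0.447  0.0045 0.006 ]
dL [0.5442 0.1924 0.005 ]
dR [ 0.5822 -0.188   0.005 ]
red [0.5902 0.0495 0.006 ]
vial [ 0.4251 -0.2515  0.08  ]
bottle [ 0.6847 -0.0318  0.15  ]
covL [0.5422 0.1879 0.07  ]
covR [ 0.5847 -0.1882  0.058 ]
[[-0.    -0.959 -0.282  0.08 ]
 [ 1.    -0.    -0.001  0.002]
 [ 0.001 -0.282  0.959  0.02 ]
 [ 0.     0.     0.     1.   ]] 290.29368021195927 [0.00855599 0.         0.         0.         0.        ]
```

```bash
cat >> h.py <<'E'
from scipy.spatial.transform import Rotation as Rn
def wcap():
    s=robot.state(); p=viewer.capture('wrist')
    T=np.eye(4);T[:3,:3]=Rn.from_euler('xyz',s['orientation']).as_matrix();T[:3,3]=s['eef_pos']
    M=np.linalg.inv(T@np.array(p['T_tool_cam']))
    return p,(M[:3,:3],M[:3,3])
E
python3 - <<'E'
from h import *
print(np.round(robot.state()['orientation'],3))
for yaw in np.arange(-3.14,3.15,np.pi/4):
    q=[robot.inverse_kinematics([.543,.19,.40],[np.pi,0,yaw]),robot.inverse_kinematics([.447,.004,.36],[np.pi,0,yaw])]
    print(round(yaw,2),[None if a is None else np.round(a,2).tolist() for a in q])
E
```

```text
[3.141 0.    2.797]
-3.14 [[0.32, 0.32, 1.57, 0.0, 1.25, -1.26], [-0.02, 0.16, 1.91, 0.0, 1.08, -1.59]]
-2.35 [[0.32, 0.32, 1.57, 0.0, 1.25, -2.04], [-0.02, 0.16, 1.91, 0.0, 1.08, -2.37]]
-1.57 [None, None]
-0.78 [None, [-0.02, 0.16, 1.91, -0.0, 1.08, 2.34]]
0.0 [[0.32, 0.32, 1.57, -0.0, 1.25, 1.89], [-0.02, 0.16, 1.91, -0.0, 1.08, 1.55]]
0.79 [[0.32, 0.32, 1.57, -0.0, 1.25, 1.1], [-0.02, 0.16, 1.91, -0.0, 1.08, 0.77]]
1.57 [[0.32, 0.32, 1.57, -0.0, 1.25, 0.32], [-0.02, 0.16, 1.91, -0.0, 1.08, -0.02]]
2.36 [[0.32, 0.32, 1.57, 0.0, 1.25, -0.47], [-0.02, 0.16, 1.91, 0.0, 1.08, -0.8]]
3.14 [[0.32, 0.32, 1.57, 0.0, 1.25, -1.26], [-0.02, 0.16, 1.91, 0.0, 1.08, -1.59]]
```

```bash
python3 - <<'E'
from h import *
import pickle
robot.move_pose([.543,.19,.40],[np.pi,0,2.4])
p,RT=wcap(); save(p,'w_drive'); pickle.dump((p,RT),open('wd.pkl','wb'))
for k in ['drive_1','cover_1']: print(k,[(np.round(q['uv'],1).tolist(),round(q['confidence'],2)) for q in spotter.spot_point(p,k)])
robot.move_pose([.447,.004,.42],[np.pi,0,2.4])
p,RT=wcap(); save(p,'w_tool'); pickle.dump((p,RT),open('wt.pkl','wb'))
for k in ['pad','seating_tool']: print(k,[(np.round(q['uv'],1).tolist(),round(q['confidence'],2)) for q in spotter.spot_point(p,k)])
print(robot.state()['time'])
E
```

```text
drive_1 []
cover_1 [([250.0, 177.9], 0.66)]
pad [([184.4, 223.0], 0.96)]
seating_tool [([340.8, 215.1], 0.62), ([254.2, 166.6], 0.58), ([424.2, 124.0], 0.34)]
4.25
```

View pics/w_drive.png

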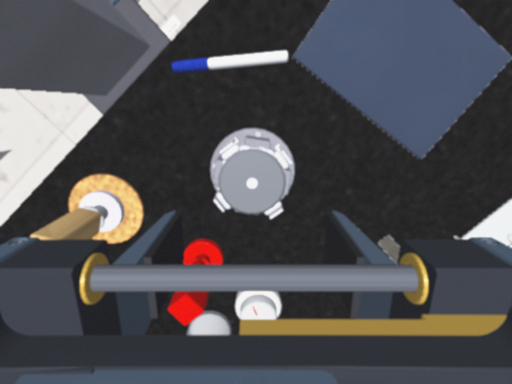

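View pics/w_tool.png

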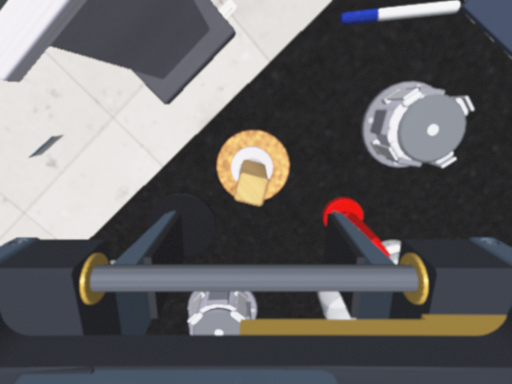

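```bash
python3 - <<'E'
import cv2,numpy as np
def z(n,x0,y0,w,h,o):
    a=cv2.imread('pics/%s.png'%n)[y0:y0+h,x0:x0+w]
    return cv2.resize(a,(400,400),interpolation=cv2.INTER_CUBIC)
cv2.imwrite('pics/z1.png',np.hstack([z('w_drive',200,120,100,100,0),z('w_tool',203,125,100,100,0)]))
E
python3 - <<'E'
from h import *
import pickle
from scipy.optimize import least_squares
A=pickle.load(open('wd.pkl','rb'));B=pickle.load(open('wt.pkl','rb'))
def dot(p,uv,r=8):
    x,y=uv; g=p['pixels'][y-r:y+r+1,x-r:x+r+1].astype(float).mean(2); w=np.clip(g-g.min()-0.6*(g.max()-g.min()),0,None)
    yy,xx=np.mgrid[y-r:y+r+1,x-r:x+r+1]; return np.array([(w*xx).sum()/w.sum(),(w*yy).sum()/w.sum()])
a=dot(A[0],(251,183));b=dot(B[0],(432,130)); t=viewer.capture('top'); tt=dot(t,(165,199),3); s=viewer.capture('side'); 
print(a,b,tt)
f=lambda X: np.r_[proj(A[0],X,A[1])[0]-a, proj(B[0],X,B[1])[0]-b, proj(t,X)[0]-tt]
r=least_squares(f,[.54,.19,.06]); print(r.x,r.fun.round(2))
f=lambda X: np.r_[proj(A[0],X,A[1])[0]-a, proj(B[0],X,B[1])[0]-b]
r=least_squares(f,[.54,.19,.06]); print(r.x,r.fun.round(2))
E
```

```text
[251.67296179 182.80206863] [432.55578898 129.33496732] [164.94051896 198.35289421]
[0.54274762 0.1899006  0.06953558] [-0.01  0.   -0.02  0.02 -0.11 -0.01]
[0.54274379 0.18992026 0.06955466] [-0.   -0.01  0.    0.01]
```

View pics/z1.png

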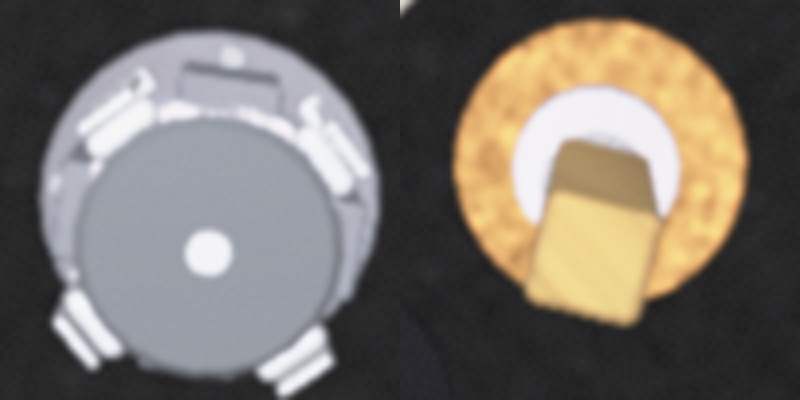

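```bash
python3 - <<'E'
from h import *
import pickle
A=pickle.load(open('wd.pkl','rb'));B=pickle.load(open('wt.pkl','rb'))
p,RT=B
C=np.array([[565,192],[657,215],[637,325],[527,297]],float); C=(C-[400,0]+.5)/4-.5+[203,125]
W=np.array([ray(p,c,.126,RT) for c in C]); print(W.round(4)); print('centre',W.mean(0).round(4),[np.linalg.norm(W[i]-W[(i+1)%4]).round(4) for i in range(4)])
for i in range(4):
    d=W[(i+1)%4]-W[i]; print(round(np.degrees(np.arctan2(d[1],d[0])),1))
hsv=cv2.cvtColor(p['pixels'],cv2.COLOR_RGB2HSV)
m=((hsv[...,1]>70)&(hsv[...,0]>5)&(hsv[...,0]<30)&(hsv[...,2]>110)).astype(np.uint8); m[:120]=0;m[210:]=0;m[:,:205]=0;m[:,300:]=0
c=max(cv2.findContours(m,0,1)[0],key=cv2.contourArea)[:,0]
X=np.array([ray(p,u,.006,RT)[:2] for u in c])
from scipy.optimize import least_squares
r=least_squares(lambda q:np.hypot(*(X-q[:2]).T)-q[2],[.447,.004,.05],loss='soft_l1',f_scale=.0007);print('pad',r.x.round(4))
m=((hsv[...,1]<40)&(hsv[...,2]>190)).astype(np.uint8);m[:140]=0;m[200:]=0;m[:,:225]=0;m[:,280:]=0
c=max(cv2.findContours(m,0,1)[0],key=cv2.contourArea)[:,0]
X=np.array([ray(p,u,.018,RT)[:2] for u in c])
r=least_squares(lambda q:np.hypot(*(X-q[:2]).T)-.028,[.447,.004],loss='soft_l1',f_scale=.0005);print('foot',r.x.round(4))
p,RT=A
# flange: points picked on upper rim (z=0.?)
F=np.array([[42,200],[60,125],[110,65],[160,38],[210,30],[260,38],[310,65],[350,110],[375,165],[377,215]],float);F=(F+.5)/4-.5+[200,120]
for z in (0,.008):
    X=np.array([ray(p,u,z,RT)[:2] for u in F])
    r=least_squares(lambda q:np.hypot(*(X-q[:2]).T)-q[2],[.54,.19,.05]);print('flange',z,r.x.round(4))
F=np.array([[78,250],[95,185],[140,140],[210,118],[280,140],[325,190],[342,250],[325,310],[280,355],[210,375],[140,360],[95,310]],float);F=(F+.5)/4-.5+[200,120]
X=np.array([ray(p,u,.066,RT)[:2] for u in F])
r=least_squares(lambda q:np.hypot(*(X-q[:2]).T)-q[2],[.54,.19,.05]);print('cover',z,r.x.round(4))
# clip outer tops
F=np.array([[75,333],[298,366],[142,75],[352,160]],float);F=(F+.5)/4-.5+[200,120]
X=np.array([ray(p,u,.066,RT)[:2] for u in F]);print(X.round(4),X.mean(0))
E
```

```text
[[ 0.4287  0.0116  0.126 ]
 [ 0.448   0.0242  0.126 ]
 [ 0.4657  0.0017  0.126 ]
 [ 0.4418 -0.0135  0.126 ]]
centre [0.446 0.006 0.126] [np.float64(0.023), np.float64(0.0286), np.float64(0.0283), np.float64(0.0283)]
33.1
-51.8
-147.6
117.5
pad [0.4484 0.0044 0.0504]
foot [0.4464 0.0044]
flange 0 [0.5435 0.1893 0.0558]
flange 0.008 [0.5422 0.1906 0.0547]
cover 0.008 [0.5435 0.1896 0.0368]
[[0.5352 0.1452]
 [0.5856 0.1856]
 [0.4953 0.2094]
 [0.5506 0.2359]] [0.54170493 0.19402831]
```

```bash
python3 - <<'E'
from h import *
import pickle
robot.move_pose([.4465,.0045,.37],[np.pi,0,2.147])
p,RT=wcap(); save(p,'w_tool2'); pickle.dump((p,RT),open('wt2.pkl','wb'))
a=p['pixels'][80:280,150:350,::-1]; cv2.imwrite('pics/z2.png',cv2.resize(a,(600,600),interpolation=2))
print(robot.state()['time'],robot.state()['eef_pos'],robot.state()['orientation'])
E
```

```text
4.75 [0.44718423 0.00476351 0.37073087] [3.14082185e+00 5.48200460e-04 2.15037601e+00]
```

View pics/z2.png

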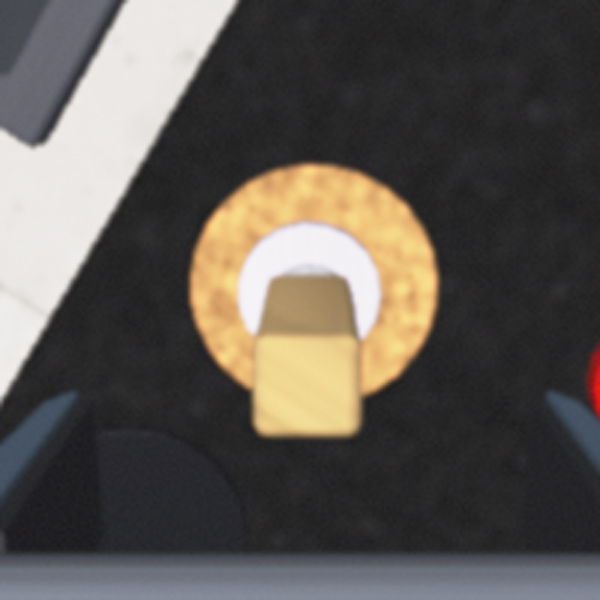

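```bash
python3 - <<'E'
from h import *
import pickle
p,RT=pickle.load(open('wt2.pkl','rb'))
C=(np.array([[255,334],[360,334],[363,437],[251,437]],float)+.5)/3-.5+[150,80]
W=np.array([ray(p,c,.126,RT) for c in C]); print('centre',W.mean(0).round(4),[np.linalg.norm(W[i]-W[(i+1)%4]).round(4) for i in range(4)])
for i in range(4):
    d=W[(i+1)%4]-W[i]; print(round(np.degrees(np.arctan2(d[1],d[0])),1))
hsv=cv2.cvtColor(p['pixels'],cv2.COLOR_RGB2HSV)
from scipy.optimize import least_squares
F=(np.array([[190,290],[207,225],[250,180],[313,163],[380,182],[425,230],[438,290],[425,345],[375,393],[205,347]],float)+.5)/3-.5+[150,80]
X=np.array([ray(p,u,.005,RT)[:2] for u in F])
r=least_squares(lambda q:np.hypot(*(X-q[:2]).T)-q[2],[.447,.004,.05]);print('pad',r.x.round(4),r.fun.round(4))
F=(np.array([[238,290],[247,255],[270,232],[308,222],[348,233],[374,260],[381,292]],float)+.5)/3-.5+[150,80]
X=np.array([ray(p,u,.018,RT)[:2] for u in F])
r=least_squares(lambda q:np.hypot(*(X-q[:2]).T)-.028,[.447,.004]);print('foot',r.x.round(4),r.fun.round(4))
E
```

```text
centre [0.446  0.0055 0.126 ] [np.float64(0.0281), np.float64(0.0298), np.float64(0.031), np.float64(0.0298)]
33.3
-54.3
-146.7
120.0
pad [0.4487 0.0046 0.0508] [-0.0004 -0.0004  0.0004  0.0004  0.     -0.0002 -0.0006  0.0004  0.0001
  0.0003]
foot [0.4458 0.0056] [-0.0001  0.0003  0.0002 -0.0003 -0.0002  0.0002  0.0001]
```

```bash
python3 - <<'E'
from h import *
o=[np.pi,0,2.150]
robot.servo_line([.446,.0055,.350],o,v=.1)
print(robot.servo_line([.446,.0055,.270],v=.12,max_force=8))
print(robot.state()['eef_pos'])
robot.command_gripper(0.0)
s=robot.state();print(s['grip_width'],s['eef_pos'],s['ft_force'])
robot.servo_line([.446,.0055,.330],v=.1)
robot.pause(.2)
s=robot.state();print(s['grip_width'],s['eef_pos'],s['ft_force'],s['orientation'],s['time'])
for n in('side','wrist'):
    save(viewer.capture(n),n+'_grip')
E
```

```text
False
[0.44646663 0.00548901 0.27066476]
0.3286052580730427 [0.44582572 0.00549241 0.26974972] [-0.75759948 -0.84925974 -2.30954891]
0.33009372477579385 [0.44582736 0.0054989  0.32931893] [ 0.14508947 -0.09727078 -3.40591732] [-3.14027078e+00 -8.77961648e-04  2.15002250e+00] 7.825
```

View pics/side_grip.png

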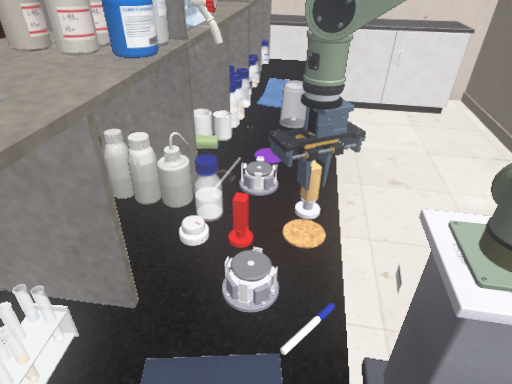

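View pics/wrist_grip.png

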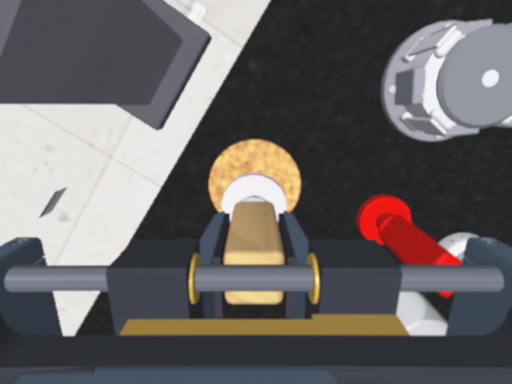

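```bash
python3 - <<'E'
from h import *
import pickle
o=[np.pi,0,2.150]
robot.servo_line([.446,.0055,.37],o,v=.15)
robot.servo_line([.5427,.1897,.37],o,v=.15)
robot.servo_line([.5427,.1897,.345],o,v=.08)
robot.pause(.2)
p,RT=wcap(); save(p,'w_pre'); pickle.dump((p,RT),open('wpre.pkl','wb'))
a=p['pixels'][100:260,170:340,::-1]; a=cv2.resize(a,(510,480),interpolation=2)
s=viewer.capture('side'); save(s,'s_pre')
b=s['pixels'][200:320,200:300,::-1]; b=cv2.resize(b,(280*400//336,400),interpolation=2); b=cv2.resize(s['pixels'][210:320,200:300,::-1],(290,319),interpolation=2)
c=np.zeros((480,800,3),np.uint8); c[:,:510]=a; c[:319,510:]=b; cv2.imwrite('pics/z3.png',c)
st=robot.state();print(st['eef_pos'],st['orientation'],st['ft_force'],st['time'])
E
```

```text
[0.54276636 0.18972553 0.34547519] [3.14071410e+00 1.99842541e-04 2.14997162e+00] [-0.35069018 -0.26815439 -2.81448534] 10.6333
```

View pics/z3.png

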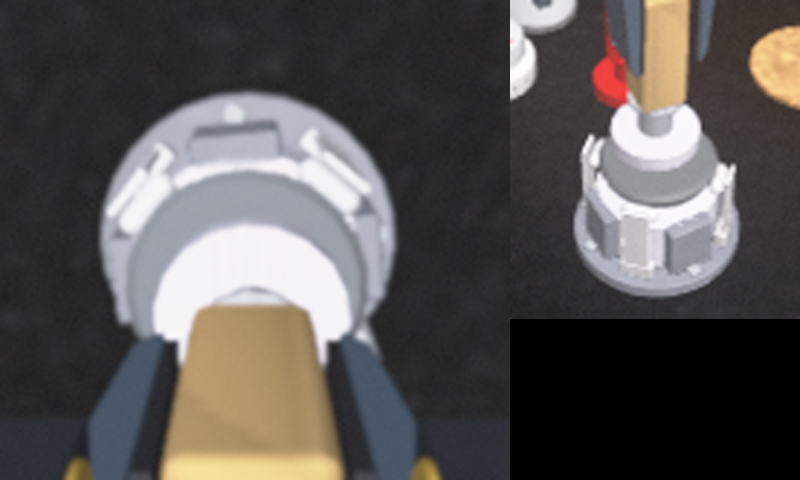

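```bash
python3 - <<'E'
from h import *
import pickle
from scipy.optimize import least_squares
p,RT=pickle.load(open('wpre.pkl','rb'))
f=lambda P:(np.array(P,float)+.5)/3-.5+[170,100]
F=f([[152,300],[163,270],[185,244],[215,227],[252,222],[290,228],[320,244],[341,270],[352,300]])
for z in (.0925,.0935,.0945):
    X=np.array([ray(p,u,z,RT)[:2] for u in F])
    r=least_squares(lambda q:np.hypot(*(X-q[:2]).T)-.028,[.54,.19]);print('foot',z,r.x.round(4),r.fun.round(4))
g=p['pixels']
F=f([[132,290],[140,245],[165,207],[205,180],[250,171],[295,180],[335,207],[360,245],[369,290]])
for z,R in((.066,.038),(.0695,.0355)):
    X=np.array([ray(p,u,z,RT)[:2] for u in F])
    r=least_squares(lambda q:np.hypot(*(X-q[:2]).T)-q[2],[.54,.19,.037]);print('cover',z,r.x.round(4),r.fun.round(4))
F=f([[101,230],[112,180],[140,137],[180,107],[245,92],[310,104],[355,137],[385,180],[395,230],[385,285]])
X=np.array([ray(p,u,.008,RT)[:2] for u in F])
r=least_squares(lambda q:np.hypot(*(X-q[:2]).T)-q[2],[.54,.19,.055]);print('flange',r.x.round(4))
E
```

```text
foot 0.0925 [0.5442 0.1908] [ 0.0006  0.0003  0.0001 -0.0001 -0.0006 -0.0002  0.0003  0.0003  0.0005]
foot 0.0935 [0.5441 0.191 ] [ 0.0005  0.0003  0.0001 -0.     -0.0005 -0.0002  0.0003  0.0003  0.0004]
foot 0.0945 [0.544  0.1911] [ 0.0004  0.0002  0.0001 -0.     -0.0005 -0.0002  0.0003  0.0002  0.0003]
cover 0.066 [0.5437 0.1904 0.0368] [ 0.0001 -0.0001 -0.0001  0.0001  0.0002  0.0001 -0.0002 -0.0002  0.0002]
cover 0.0695 [0.5432 0.1913 0.0363] [ 0.0001 -0.0001 -0.0001  0.0001  0.0002  0.0001 -0.0002 -0.0002  0.0002]
flange [0.5425 0.1906 0.0551]
```

```bash
python3 - <<'E'
from h import *
o=[np.pi,0,2.150]
x,y=.5422,.1894
robot.servo_line([x,y,.338],o,v=.05)
def log(tag,r):
    s=robot.state();print(tag,r,s['eef_pos'].round(4) if hasattr(s['eef_pos'],'round') else s['eef_pos'],np.round(s['ft_force'],1),round(s['grip_width'],3),round(s['time'],2))
log('pre',None)
r=robot.servo_line([x,y,.328],v=.02,max_force=30);log('a',r)
r=robot.servo_line([x,y,.3225],v=.015,max_force=30);log('b',r)
E
```

```text
pre None [0.542  0.1893 0.3374] [ 0.4  0.1 -3.9] 0.328 10.93
a False [0.5425 0.1895 0.3294] [-0.9 -0.3  6.2] 0.329 11.57
b False [0.5421 0.1894 0.3218] [-0.7  0.6 -2.1] 0.328 12.09
```

```bash
python3 - <<'E'
from h import *
x,y=.5422,.1894
for z in (.3205,.319,.3175,.316):
    r=robot.servo_line([x,y,z],v=.015,max_force=25)
    s=robot.state();print(z,r,np.round(s['eef_pos'],4),np.round(s['ft_force'],1),round(s['time'],2))
    if r or s['ft_force'][2]>18: break
save(viewer.capture('side'),'s_press')
robot.servo_line([x,y,.375],v=.12)
robot.pause(.1)
p,RT=wcap(); save(p,'w_after')
s=viewer.capture('side'); save(s,'s_after')
b=cv2.resize(s['pixels'][220:320,200:300,::-1],(400,400),interpolation=2)
a=cv2.resize(p['pixels'][80:230,180:330,::-1],(400,400),interpolation=2)
cv2.imwrite('pics/z4.png',np.hstack([a,b]))
print(robot.state()['ft_force'],robot.state()['time'])
E
```

```text
0.3205 False [0.5419 0.1893 0.3218] [-1.9 -1.   6.3] 12.38
0.319 False [0.5418 0.1893 0.3218] [-5.2 -1.4 14.4] 12.62
0.3175 False [0.5417 0.1892 0.3217] [-6.7 -3.7 21.7] 12.88
[ 0.84260072  0.07473448 -4.15754638] 13.7583
```

View pics/z4.png

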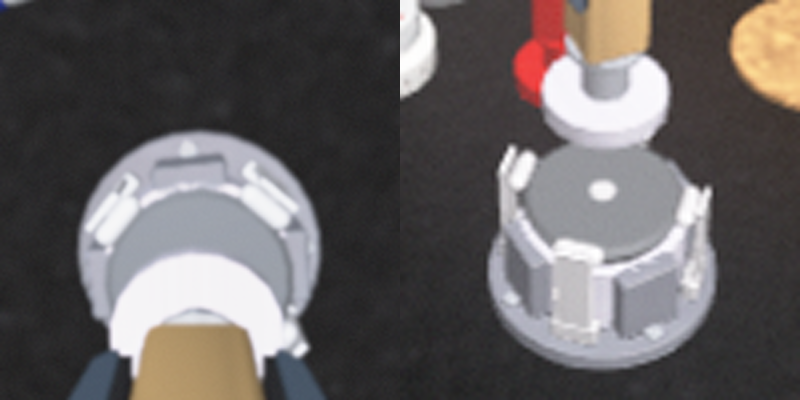

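```bash
python3 - <<'E'
from h import *
o=[np.pi,0,2.150]
x,y=.4475,.005
robot.servo_line([x,y,.375],o,v=.15)
robot.servo_line([x,y,.285],o,v=.12)
t=viewer.capture('top'); save(t,'t_after')
r=robot.servo_line([x,y,.2685],v=.03,max_force=5)
s=robot.state();print(r,np.round(s['eef_pos'],4),np.round(s['orientation'],4),np.round(s['ft_force'],1),round(s['time'],2))
p=viewer.capture('side'); save(p,'s_place')
b=cv2.resize(p['pixels'][130:330,200:350,::-1],(450,600),interpolation=2);cv2.imwrite('pics/z5.png',b)
E
```

```text
True [0.4473 0.005  0.2697] [-3.141e+00 -4.000e-04  2.150e+00] [-1.2 -0.6  2.8] 16.76
```

View pics/z5.png

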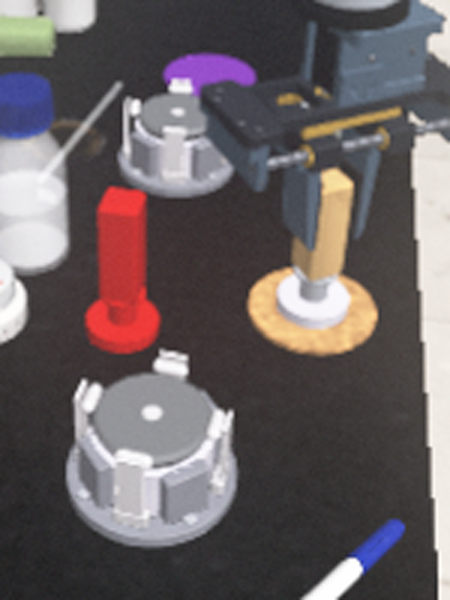

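```bash
python3 - <<'E'
from h import *
from scipy.optimize import least_squares
robot.command_gripper(1.0)
robot.servo_line([.4475,.005,.42],v=.12)
robot.move_pose([.45,.09,.42],[np.pi,0,2.15]); robot.pause(.2)
p,RT=wcap(); save(p,'w_end'); s=viewer.capture('side'); t=viewer.capture('top'); save(t,'t_end'); save(s,'s_end')
c=np.hstack([cv2.resize(s['pixels'][130:330,200:350,::-1],(400,533),interpolation=2),cv2.resize(t['pixels'][120:270,130:230,::-1],(355,533),interpolation=2)])
cv2.imwrite('pics/z6.png',c)
def dot(p,uv,r=3):
    x,y=uv; g=p['pixels'][y-r:y+r+1,x-r:x+r+1].astype(float).mean(2); w=np.clip(g-g.min()-0.6*(g.max()-g.min()),0,None)
    yy,xx=np.mgrid[y-r:y+r+1,x-r:x+r+1]; return np.array([(w*xx).sum()/w.sum(),(w*yy).sum()/w.sum()])
for z in(.07,.058): print(z,proj(t,[.5427,.1899,z]),proj(s,[.5427,.1899,z]))
for X0 in ([.5427,.1899,.058],[.584,-.188,.058]):
    a=dot(t,tuple(proj(t,X0)[0].round().astype(int)));b=dot(s,tuple(proj(s,X0)[0].round().astype(int)))
    r=least_squares(lambda X:np.r_[proj(t,X)[0]-a,proj(s,X)[0]-b],X0);print(r.x.round(4),r.fun.round(2))
print(robot.state()['time'])
E
```

```text
0.07 [[164.79262007 198.34976757]] [[250.05699201 263.12813067]]
0.058 [[165.77147566 198.66757244]] [[249.98146653 267.83331483]]
[0.5417 0.1886 0.0584] [-0.05 -0.56  0.37  0.05]
[ 0.5853 -0.1874  0.0588] [ 0.01  0.13 -0.12 -0.02]
20.025
```

View pics/z6.png

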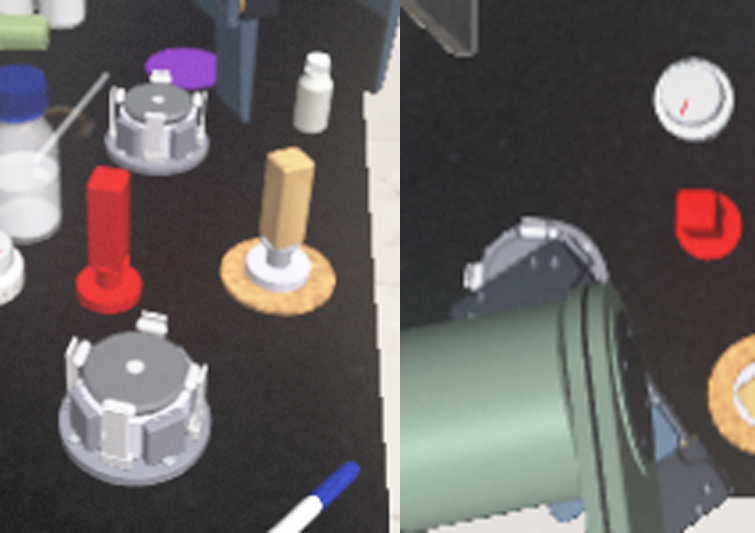

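View pics/w_end.png

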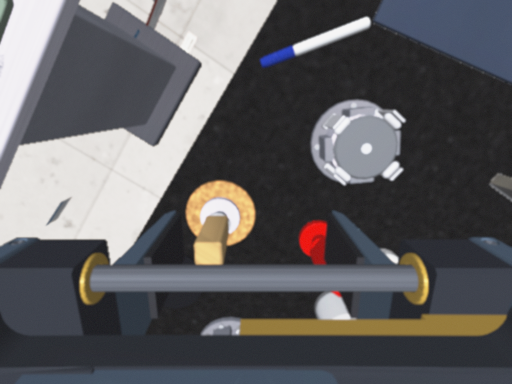

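```bash
python3 - <<'E'
from h import *
from scipy.optimize import least_squares
p,RT=wcap(); s=viewer.capture('side')
def dot(p,uv,r=5):
    x,y=uv; g=p['pixels'][y-r:y+r+1,x-r:x+r+1].astype(float).mean(2); w=np.clip(g-g.min()-0.6*(g.max()-g.min()),0,None)
    yy,xx=np.mgrid[y-r:y+r+1,x-r:x+r+1]; return np.array([(w*xx).sum()/w.sum(),(w*yy).sum()/w.sum()])
a=dot(p,(366,149));b=dot(s,(250,268))
r=least_squares(lambda X:np.r_[proj(p,X,RT)[0]-a,proj(s,X)[0]-b],[.54,.19,.06]);print(a,b,r.x.round(4),r.fun.round(2))
if r.x[2]<.061:
    ticket.close_job(); print('closed')
E
```

```text
[365.6609189  148.13833379] [250.23384463 267.21583375] [0.5424 0.1895 0.0593] [-0.03 -0.04 -0.07 -0.04]
the job is handed in; nothing more can be done
closed
```

The proud cover, on the left-hand drive, is fully home. The seating tool stands upright on the cork pad again, let go, and the job is handed in. It took about 20 s of the 45 s allowed.

- **Which drive:** before pressing, I measured the left cover's top at about 69.6 mm, against 70 mm expected for a proud cover.
- **Pressing:** the foot was centred on the cover to about 1 mm. The cover snapped through, and the force then rose to about 22 N against a hard stop with the foot at about 58 mm, which is the home height.
- **Cover afterwards:** its top measured 59.3 mm, compared with 58.8 mm for the other drive's cover. That difference is within the 2 mm camera calibration. It looks level, with all the visible clips over its edge.
- **Tool:** it stands upright near the middle of the pad. The gripper was open and clear of everything at hand-in.
- **Surroundings:** in the last pictures the other drive, the red look-alike tool, the pen and the vial look undisturbed. I did not measure their positions again.

**A check that disagreed:** the first final height check on the cover used the top camera, whose view of it was blocked by the arm. I discarded that result and repeated the check with the wrist and side cameras.

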